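# Find the free compartment and open its cover

## Robot

A 6-joint arm with a two-finger parallel gripper is mounted at the origin on a cart in front of the work surface, level with it; the furniture and walls round the work are solid. World frame = base frame: x ahead of the robot, y to its left, z up, the work surface at z = 0. Lengths are in mm, angles in degrees, forces in N, time in s.
With the tool pointing down it reaches from about 375 to 975 mm from the base axis. Payload 3.8 kg.
Tool frame: the origin (TCP) lies where the fingers leave the gripper's body, on its centre line; the fingertips stand 73 mm ahead of it and the grasp point (between the pads) lies 54 mm ahead of it; z points along the fingers, y is the line along which they close (so a half turn about z gives the same grasp; the last joint's range is limited). The gripper opens to 85 mm and grips with 20 to 120 N. Pads are 22 mm wide; open, the fingers measure 114 mm over their backs; the gripper's body (76 mm by 85 mm) begins 54 mm behind the grasp point. The pads swing forward as they close: fully open they stand 13 mm farther back than shut.
Start: joints at [-68.291, 15.12, 91.902, -0, 72.978, -2.114], TCP at [272.642, -617.483, 303.88] pointing down, gripper open.
Joint ranges: [-150.88, 150.88], [-54.13, 125.18], [17.81, 147.31], [-75.09, 255.09], [0, 152.58], [-146.25, 146.25]. Speed limits (degrees/s): [147.25, 147.25, 180, 180, 180, 180].

## Interface

Orientations are given as [roll, pitch, yaw] about the fixed x, y, z axes, in that order (R = Rz(yaw) Ry(pitch) Rx(roll)).
In Python, from cell import r, grab_frame gives the robot as it stands.
- The arm moves only by the tool arm_command, never from a script. Its argument "targets" is a list of rows, each a list of 3 entries, a list of its own where there are three numbers: the turn, a rotation vector about the tool's x, y, z in degrees, then the shift along the tool's x, y, z in units of 50 mm (1.0 is 50 mm), then the finger opening in mm, from 0 to 85.4. In form: [[[rx, ry, rz], [tx, ty, tz], hand], ...]. A call has 1 to 20 rows; each row shifts and turns the commanded pose from where the row before left it, along the tool's axes as they then stand; what a row does not reach is not made up. A row lasts 1/8 s, in which the tool goes at most 62.5 mm and 10.7 degrees, less where a joint would pass 70% of its speed; a pose out of reach is approached as far as the arm can. A call is refused whole if a number of a shift passes 1 or a number of a turn 10.7, either way. A call with a gripper value outside its range is refused whole. The fingers move at their own pace and stop on an object; "grip_force" is the grip in N (left out, the last holds). Time passes only in rows, so rows that do not move let the fingers close. It gives the time, the measured TCP pose, the force, the opening and the grip force at its end, in the units of the state.
- r.sense(): the state, without advancing time (a new reading comes with each control period).
- grab_frame(name): name is "scene" or "side" or "wrist"; returns a dict with "frame" (420x560x3 uint8, red, green, blue), "camera_matrix" (3x3 intrinsics, pixels), "position" and "orientation" of the camera in the world; the wrist camera has in their place "tool_from_camera" (4x4, takes a point from camera to tool coordinates, whose origin is the TCP and whose axes are the flange's). Camera axes: x right, y down, z forward; pixel columns grow to the right and rows downward; lengths in mm; the calibration is good to about 2 mm. A picture is of the moment at which its call begins: read the wrist's pose just before it. There is no depth.
- r.close_job(): hands the job in; it is judged then, once.
The state is a dict: "t": time; "q": joint angles; "joint_vel": joint speeds; "joint_efforts": joint torques, N m; "tcp_pos": TCP position; "tool_rot": TCP orientation; "ft_force": force on the tool from outside, world axes, zero at the start; "torque": the same for the moment, N m; "width": finger opening in mm; "finger_force": force on a finger pad.
Only numpy, scipy, OpenCV 4.12 (cv2) and the standard library are available. Lean on these libraries where they do the work, as an engineer would, in place of code of your own. Each camera call takes 0.05 s, during which the arm holds its last target. There are 200 camera calls.

## Task

Three of the four compartments of the grey organiser are packed full, so their covers do not give; one still has room. With the fingertips, press on the ribbed rear ends of the covers until you find the one that rocks, tip it so that its front edge rises, then push that edge up and back until the cover stands upright by itself, ready for filling. Do not grip or force the raised cover, do not pick up anything, leave the jars and the buffer where they are, and finish clear of everything.

Things in the scene. Friction and masses are not known exactly. Their poses are not given: they have to be found in the camera images.
- organiser: grey desktop organiser box fixed to the desk, 190 mm deep (x), 330 wide (y), 75 high; origin at the centre of its underside, x away from the robot at yaw 0, z up. Four identical white covers lie flush in its top, side by side along y, 80 mm apart. Behind them (x +37 to +95 mm) is a solid ledge as high as the rim. Which cover rocks differs each time and cannot be seen
- cover_1 (a joint): hinge angle of cover 1 of 4 (counted along the organiser's +y; 1 is right-most seen from the robot), rad: 0 closed, grows as the front end rises and swings up and back, 1.57 upright, stop at 1.9. Stiff hinge (0.06 N m friction): a free cover gives at about 3 to 5 N on its press end and stays at any angle; a blocked one gives under 1 mm
- cover_2 (a joint): hinge angle of cover 2 of 4 (counted along the organiser's +y; 1 is right-most seen from the robot), rad: 0 closed, grows as the front end rises and swings up and back, 1.57 upright, stop at 1.9. Stiff hinge (0.06 N m friction): a free cover gives at about 3 to 5 N on its press end and stays at any angle; a blocked one gives under 1 mm
- cover_3 (a joint): hinge angle of cover 3 of 4 (counted along the organiser's +y; 1 is right-most seen from the robot), rad: 0 closed, grows as the front end rises and swings up and back, 1.57 upright, stop at 1.9. Stiff hinge (0.06 N m friction): a free cover gives at about 3 to 5 N on its press end and stays at any angle; a blocked one gives under 1 mm
- cover_4 (a joint): hinge angle of cover 4 of 4 (counted along the organiser's +y; 1 is right-most seen from the robot), rad: 0 closed, grows as the front end rises and swings up and back, 1.57 upright, stop at 1.9. Stiff hinge (0.06 N m friction): a free cover gives at about 3 to 5 N on its press end and stays at any angle; a blocked one gives under 1 mm
- press_1 (a point): top face of cover 1 (123 x 74 x 5 mm), middle of its ribbed press end, 30 mm behind its hinge line (this end is 45 mm long); moves with the cover. The hinge line runs along the organiser's y at x = -10 mm, 72 mm above the desk
- press_2 (a point): top face of cover 2 (123 x 74 x 5 mm), middle of its ribbed press end, 30 mm behind its hinge line (this end is 45 mm long); moves with the cover. The hinge line runs along the organiser's y at x = -10 mm, 72 mm above the desk
- press_3 (a point): top face of cover 3 (123 x 74 x 5 mm), middle of its ribbed press end, 30 mm behind its hinge line (this end is 45 mm long); moves with the cover. The hinge line runs along the organiser's y at x = -10 mm, 72 mm above the desk
- press_4 (a point): top face of cover 4 (123 x 74 x 5 mm), middle of its ribbed press end, 30 mm behind its hinge line (this end is 45 mm long); moves with the cover. The hinge line runs along the organiser's y at x = -10 mm, 72 mm above the desk
- edge_1 (a point): middle of the front edge of cover 1, on its top face, 78 mm in front of the hinge line, 74.5 mm above the desk when closed; moves with the cover. Rubbery fingertips cling to it: a level push at a low angle jams, so follow the edge round its arc about the hinge, up and back (1 to 4 N), from the 0.5 rad or so that pressing the other end down 12 mm gives
- edge_2 (a point): middle of the front edge of cover 2, on its top face, 78 mm in front of the hinge line, 74.5 mm above the desk when closed; moves with the cover. Rubbery fingertips cling to it: a level push at a low angle jams, so follow the edge round its arc about the hinge, up and back (1 to 4 N), from the 0.5 rad or so that pressing the other end down 12 mm gives
- edge_3 (a point): middle of the front edge of cover 3, on its top face, 78 mm in front of the hinge line, 74.5 mm above the desk when closed; moves with the cover. Rubbery fingertips cling to it: a level push at a low angle jams, so follow the edge round its arc about the hinge, up and back (1 to 4 N), from the 0.5 rad or so that pressing the other end down 12 mm gives
- edge_4 (a point): middle of the front edge of cover 4, on its top face, 78 mm in front of the hinge line, 74.5 mm above the desk when closed; moves with the cover. Rubbery fingertips cling to it: a level push at a low angle jams, so follow the edge round its arc about the hinge, up and back (1 to 4 N), from the 0.5 rad or so that pressing the other end down 12 mm gives
- jar_green: clear jar with a green tint, 38 mm wide, 18 mm high, standing on the organiser's rear ledge; origin at the centre of its underside. To be left alone
- jar_flake: clear jar, 43 mm wide, 25 mm high, standing on the organiser's rear ledge; origin at the centre of its underside. To be left alone
- jar_rose_f: low clear jar, 35 mm wide, 18 mm high, on the desk just in front of the organiser; origin at the centre of its underside. To be left alone
- jar_tall: tall clear jar, 39 mm wide, 43 mm high, on the desk just in front of the organiser; origin at the centre of its underside. To be left alone
- buffer_pink: nail buffer block 34 x 98 x 23 mm on the desk to the right of the organiser; origin at the centre of its underside. To be left alone

How it is judged (in metres and radians):
On the way:
1. the cover that rocks has been tipped by pressing its rear end, its front edge raised ((value of joint cover_1 between 0.15 and 1.2 rad or value of joint cover_2 between 0.15 and 1.2 rad or value of joint cover_3 between 0.15 and 1.2 rad or value of joint cover_4 between 0.15 and 1.2 rad)), for 0.1 s.
At the end, for the whole second after the job is handed in: One cover stands open at 1.35 rad (77 degrees) or more and at rest, the other three are closed (under 0.1 rad), and the jars and the buffer are within 20 mm of where they stood (((value of joint cover_1 above 1.35 rad and value of joint each of cover_2, cover_3, cover_4 below 0.1 rad and velocity of joint cover_1 below 0.05 rad/s) or (value of joint cover_2 above 1.35 rad and value of joint each of cover_1, cover_3, cover_4 below 0.1 rad and velocity of joint cover_2 below 0.05 rad/s) or (value of joint cover_3 above 1.35 rad and value of joint each of cover_1, cover_2, cover_4 below 0.1 rad and velocity of joint cover_3 below 0.05 rad/s) or (value of joint cover_4 above 1.35 rad and value of joint each of cover_1, cover_2, cover_3 below 0.1 rad and velocity of joint cover_4 below 0.05 rad/s)) and distance of each of jar_green, jar_flake, jar_rose_f, jar_tall, buffer_pink from where it was at the start of the episode below 0.02 m); the robot touches nothing.
It fails at once if a raised cover is gripped or forced with more than 35 N (contact force between the fingers and organiser above 35 N and value of joint any of cover_1, cover_2, cover_3, cover_4 above 0.15 rad).
It fails at once if a jar or the buffer is lifted or shoved more than 20 mm (distance of any of jar_green, jar_flake, jar_rose_f, jar_tall, buffer_pink from where it was at the start of the episode above 0.02 m).
It also fails if it takes over 64 s, if anything falls off the work surface, if the arm or the gripper's body presses on something with over 40 N, if the wrist force passes 120 N, or if a joint passes its speed limit or range.

## Working session

There is one attempt and no reset: what is moved stays moved. The work goes in short steps, Python scripts to look and compute and a tool call to move; the robot and the scene stay as the last step left them, time stands still between calls to the robot, and variables do not carry over. Pictures are saved under pics/ and viewed, at most 10 in all, crops included, and the job is handed in when it is done.

Besides the shell and the picture viewer there is one more tool, called after "Request:" as a command line: name --argument value ..., lists and objects as JSON in quotes. arm_command: Moves the arm, as the interface text tells. Its arguments: {"type":"object","properties":{"targets":{"type":"array"},"grip_force":{"type":"number"}},"required":["targets"]}

```bash
mkdir -p pics; ls; python3 - <<'E'
from cell import r, grab_frame
import cv2,numpy as np
np.set_printoptions(precision=4,suppress=True)
print(r.sense())
for n in("scene","side"):
    f=grab_frame(n); cv2.imwrite(f"pics/{n}0.png",f["frame"][...,::-1]); print(n,f["camera_matrix"],f["position"],f["orientation"])
f=grab_frame("wrist");print(f["tool_from_camera"],f["camera_matrix"])
E
```

```text
pics
{'t': 0.0, 'q': array([-68.2923,  15.169 ,  91.984 ,  -0.0002,  72.9767,  -2.1145]), 'joint_vel': array([ 0.0668,  0.0376,  0.0205, -0.0078, -0.0045, -0.0344]), 'joint_efforts': array([  0.0011, -51.5109, -36.7316,   0.0003,   0.0128,  -0.    ]), 'tcp_pos': array([ 272.4098, -616.949 ,  302.5383]), 'tool_rot': array([-179.8704,   -0.0046,   23.8223]), 'ft_force': array([-0.2692, -0.5255, -0.5143]), 'torque': array([-0.0054,  0.0104, -0.0451]), 'finger_force': 0.0, 'width': 85.06512442947891}
scene [[419.4826   0.     284.9849]
 [  0.     419.4826 210.5555]
 [  0.       0.       1.    ]] [-97.2624 355.7868 544.482 ] [-118.9355    1.2097 -131.2207]
side [[393.7785   0.     275.9888]
 [  0.     393.7785 210.3616]
 [  0.       0.       1.    ]] [362.2466 482.873  599.0091] [-127.4462    0.0644 -166.0022]
[[ -0.0003  -0.9587  -0.2845  72.2447]
 [  1.      -0.0003   0.      -0.5438]
 [ -0.0001  -0.2845   0.9587 -70.7748]
 [  0.       0.       0.       1.    ]] [[312.3351   0.     276.7657]
 [  0.     312.3351 205.9177]
 [  0.       0.       1.    ]]
```

View pics/scene0.png

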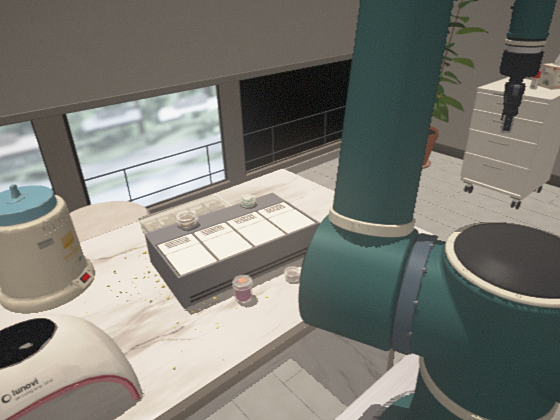

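View pics/side0.png

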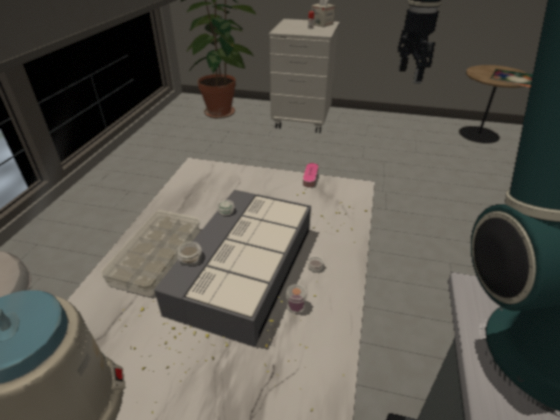

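The scene view shows the organiser at about (240,240). The side view shows it whole: four white covers between (190,300) and (310,205), jars at (189,252), (226,207), (297,297) and (316,264), and the buffer at (311,174).

```bash
cat > h.py <<'E'
import numpy as np,cv2
from scipy.spatial.transform import Rotation as R
from cell import r,grab_frame
np.set_printoptions(precision=2,suppress=True)
def cam(n):
    s=r.sense(); f=grab_frame(n)
    if n=="wrist":
        T=f["tool_from_camera"]; Rt=R.from_euler('xyz',s["tool_rot"],degrees=True).as_matrix()
        return f["frame"],f["camera_matrix"],Rt@T[:3,3]+s["tcp_pos"],Rt@T[:3,:3]
    return f["frame"],f["camera_matrix"],np.array(f["position"]),R.from_euler('xyz',f["orientation"],degrees=True).as_matrix()
def cast(c,uv,z):
    d=(c[3]@np.linalg.inv(c[1])@np.c_[np.atleast_2d(uv),np.ones(len(np.atleast_2d(uv)))].T).T
    return c[2]+d*((z-c[2][2])/d[:,2])[:,None]
def proj(c,P):
    q=(np.atleast_2d(P)-c[2])@c[3]; q=q@c[1].T; return q[:,:2]/q[:,2:]
E
python3 - <<'E'
from h import *
for n,roi in(("side",(150,180,330,345)),("scene",(140,180,345,310))):
    c=cam(n); x0,y0,x1,y1=roi
    g=c[0].astype(int); 
    m=np.zeros(g.shape[:2],np.uint8); s=g[y0:y1,x0:x1]
    m[y0:y1,x0:x1]=((s.min(2)>(140 if n=="side" else 170)))*255
    cs,_=cv2.findContours(m,cv2.RETR_EXTERNAL,cv2.CHAIN_APPROX_NONE)
    for k in cs:
        a=cv2.contourArea(k)
        if a>350 and a<4000:
            w=cast(c,k[:,0].astype(float),74.5)
            rc=cv2.minAreaRect(w[:,:2].astype(np.float32)); print(n,int(a),k[:,0].mean(0),rc)
    crop=c[0][y0:y1,x0:x1,::-1]; cv2.imwrite(f"pics/{n}1.png",cv2.resize(crop,None,fx=3,fy=3,interpolation=cv2.INTER_CUBIC))
c=cam("side")
print(cast(c,[[170,293],[250,330],[311,205],[238,193]],75)[:,:2])
E
```

```text
side 1069 [171.97 330.22] ((620.8622436523438, 161.09713745117188), (59.71222686767578, 124.5562973022461), 71.3016586303711)
side 1763 [224.39 289.82] ((556.100830078125, 58.17863464355469), (71.19271087646484, 118.62754821777344), 83.72265625)
side 1354 [243.46 259.42] ((547.4527587890625, -21.265151977539062), (70.94564056396484, 118.52520751953125), 84.0407943725586)
side 1057 [260.31 233.28] ((538.4365234375, -100.8564453125), (70.6178207397461, 118.57569122314453), 83.80302429199219)
side 835 [274.07 210.77] ((529.7630004882812, -180.44973754882812), (70.10273742675781, 117.52537536621094), 83.7458724975586)
side 3380 [305.82 250.66] ((455.9690856933594, -105.25637817382812), (182.44534301757812, 482.76556396484375), 28.86168098449707)
side 376 [207.36 202.14] ((680.29150390625, -181.71612548828125), (175.22042846679688, 50.405235290527344), 83.3162841796875)
scene 1499 [262.62 294.58] ((378.0476989746094, 22.072265625), (157.8330078125, 113.42090606689453), 47.44282150268555)
scene 1264 [186.06 253.82] ((554.6905517578125, 58.50786590576172), (73.99811553955078, 122.9611358642
[... 297 characters left out ...]
.82 227.48] ((537.176025390625, -100.07667541503906), (73.96269989013672, 122.9836196899414), 83.5350112915039)
scene 833 [286.   217.04] ((528.4747924804688, -179.42401123046875), (74.427734375, 122.90199279785156), 83.64915466308594)
scene 3093 [234.68 204.13] ((658.6932373046875, -158.97213745117188), (459.27947998046875, 229.8162841796875), 50.92732238769531)
scene 595 [169.7  194.15] ((817.8551635742188, -42.92083740234375), (81.00373840332031, 229.81956481933594), 11.716558456420898)
scene 368 [160.57 184.43] ((868.3870849609375, -38.341217041015625), (132.01287841796875, 95.56788635253906), 46.15959930419922)
[[ 648.63   89.54]
 [ 493.27  128.1 ]
 [ 457.36 -218.72]
 [ 630.02 -224.04]]
```

View pics/side1.png

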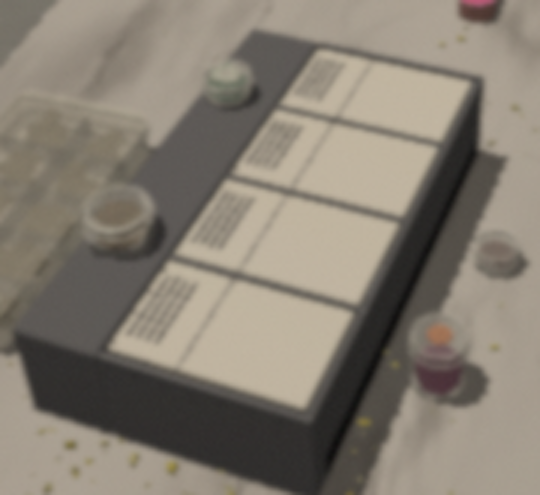

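Request:
arm_command --targets '[[[0, 0, 10], [0, 0, 0], 0], [[0, 0, 10], [0, 0, 0], 0], [[0, 0, 10.1], [0, 0, 0], 0], [[0, 0, 0], [0.513, -0.924, 0], 0], [[0, 0, 0], [0.513, -0.924, 0], 0], [[0, 0, 0], [0.513, -0.924, 0], 0], [[0, 0, 0], [0.513, -0.924, 0], 0], [[0, 0, 0], [0.513, -0.924, 0], 0], [[0, 0, 0], [0.513, -0.924, 0], 0], [[0, 0, 0], [0.513, -0.924, 0], 0], [[0, 0, 0], [0.513, -0.924, 0], 0], [[0, 0, 0], [0.513, -0.924, 0], 0], [[0, 0, 0], [0.513, -0.924, 0], 0], [[0, 0, 0], [0, 0, 0.6], 0], [[0, 0, 0], [0, 0, 0.6], 0], [[0, 0, 0], [0, 0, 0.6], 0], [[0, 0, 0], [0, 0, 0], 0]]'

```text
t: 2.42
tcp_pos: [576.2, -185.5, 210.8]
tool_rot: [-179.9, 0.4, -6.3]
ft_force: [0.6, -0.3, 0.2]
width: 0.3
finger_force: 0.0
```

```bash
python3 - <<'E'
from h import *
c=cam("wrist"); im=c[0][...,::-1].copy()
for P in([575.3,-185,74.5],[584,-105.6,74.5],[592.9,-26.1,74.5],[576.2,-185.5,75]):
    u=proj(c,P)[0]; print(u)
    if (abs(u)<2000).all(): cv2.circle(im,tuple(int(v) for v in u),3,(0,0,255),1)
cv2.imwrite("pics/w1.png",im)
c=cam("side")
for n,uv,z in(("flake base",[189,262],75),("green base",[226,213],75)): print(n,cast(c,uv,z))
print(r.sense()["tcp_pos"],r.sense()["q"])
E
```

```text
[277.13 220.41]
[163.27 220.4 ]
[ 49.29 220.15]
[277.7  219.37]
flake base [[647.76  12.25  75.  ]]
green base [[ 631.35 -145.67   75.  ]]
[ 578.32 -186.39  214.42] [-20.21  11.92 105.64  -0.    62.43  76.07]
```

View pics/w1.png

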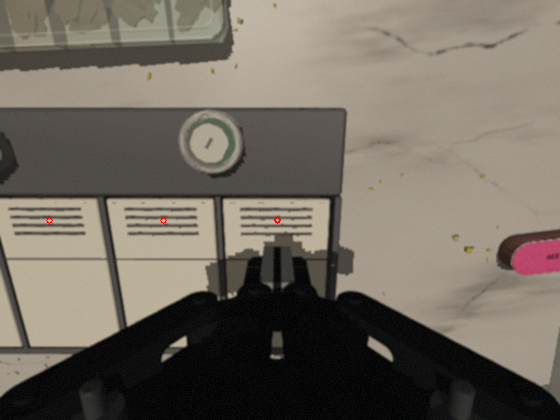

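The wrist view shows the press markers lying on the ribs of covers 1–3 at (277,220), (163,220) and (49,220), so the positions are good. The green jar is at (211,142) and clear of the fingers.

Request:
arm_command --targets '[[[0, 0, 0], [0, 0, 0.6], 0], [[0, 0, 0], [0, 0, 0.5], 0], [[0, 0, 0], [0, 0, 0.14], 0], [[0, 0, 0], [0, 0, 0.04], 0], [[0, 0, 0], [0, 0, 0.04], 0], [[0, 0, 0], [0, 0, 0], 0]]'

```text
t: 3.28
tcp_pos: [578.7, -186.5, 148.9]
tool_rot: [180.0, -0.1, -6.3]
ft_force: [-0.7, -0.3, -0.2]
width: -0.1
finger_force: 0.0
```

Request:
arm_command --targets '[[[0, 0, 0], [0, 0, 0.04], 0], [[0, 0, 0], [0, 0, 0.02], 0], [[0, 0, 0], [0, 0, 0], 0]]'

```text
t: 3.65
tcp_pos: [578.8, -186.5, 147.1]
tool_rot: [180.0, -0.1, -6.3]
ft_force: [-3.0, 1.3, 9.4]
width: 0.3
finger_force: 4.7
```

Request:
arm_command --targets '[[[0, 0, 0], [0, 0, -0.3], 0], [[0, 0, 0], [0, -0.8, 0], 0], [[0, 0, 0], [0, -0.8, 0], 0], [[0, 0, 0], [0, 0, 0], 0], [[0, 0, 0], [0, 0, 0.2], 0], [[0, 0, 0], [0, 0, 0.04], 0], [[0, 0, 0], [0, 0, 0.04], 0], [[0, 0, 0], [0, 0, 0.02], 0], [[0, 0, 0], [0, 0, 0], 0]]'

```text
t: 4.78
tcp_pos: [586.3, -107.5, 147.0]
tool_rot: [-180.0, 0.1, -6.4]
ft_force: [-7.7, 2.0, 15.6]
width: -0.2
finger_force: 7.9
```

Cover 2 is blocked too.

Request:
arm_command --targets '[[[0, 0, 0], [0, 0, -0.3], 0], [[0, 0, 0], [0, -0.8, 0], 0], [[0, 0, 0], [0, -0.8, 0], 0], [[0, 0, 0], [0, 0, 0], 0], [[0, 0, 0], [0, 0, 0.2], 0], [[0, 0, 0], [0, 0, 0.04], 0], [[0, 0, 0], [0, 0, 0.04], 0], [[0, 0, 0], [0, 0, 0.02], 0], [[0, 0, 0], [0, 0, 0], 0]]'

```text
t: 5.9
tcp_pos: [595.0, -28.4, 147.0]
tool_rot: [180.0, 0.1, -6.4]
ft_force: [-7.8, 0.3, 15.4]
width: -0.4
finger_force: 8.1
```

Request:
arm_command --targets '[[[0, 0, 0], [0, 0, -0.3], 0], [[0, 0, 0], [0, -0.8, 0], 0], [[0, 0, 0], [0, -0.8, 0], 0], [[0, 0, 0], [0, 0, 0], 0], [[0, 0, 0], [0, 0, 0.2], 0], [[0, 0, 0], [0, 0, 0.04], 0], [[0, 0, 0], [0, 0, 0.04], 0], [[0, 0, 0], [0, 0, 0.02], 0], [[0, 0, 0], [0, 0, 0], 0]]'

```text
t: 7.02
tcp_pos: [604.6, 51.9, 144.9]
tool_rot: [-180.0, -0.0, -6.3]
ft_force: [-0.3, -0.2, -0.2]
width: 0.0
finger_force: 0.1
```

Cover 4 gives. Press it down about 12 mm in total.

Request:
arm_command --targets '[[[0, 0, 0], [0, 0, 0.04], 0], [[0, 0, 0], [0, 0, 0.04], 0], [[0, 0, 0], [0, 0, 0.04], 0], [[0, 0, 0], [0, 0, 0.04], 0], [[0, 0, 0], [0, 0, 0.04], 0], [[0, 0, 0], [0, 0, 0], 0]]'

```text
t: 7.78
tcp_pos: [604.4, 52.5, 134.7]
tool_rot: [-180.0, -0.0, -6.3]
ft_force: [0.4, -0.0, 1.0]
width: 0.0
finger_force: 0.6
```

Request:
arm_command --targets '[[[0, 0, 0], [0, 0, 0.04], 0], [[0, 0, 0], [0, 0, 0.03], 0], [[0, 0, 0], [0, 0, 0], 0]]'

```text
t: 8.15
tcp_pos: [604.4, 52.3, 131.2]
tool_rot: [-180.0, -0.0, -6.3]
ft_force: [0.0, -0.2, 1.1]
width: 0.1
finger_force: 0.7
```

```bash
python3 - <<'E'
from h import *
c=cam("side"); cv2.imwrite("pics/s2.png",cv2.resize(c[0][150:350,130:350,::-1],None,fx=3,fy=3))
print(r.sense()["ft_force"],r.sense()["q"])
yaw=np.radians(-6.3);X=np.array([np.cos(yaw),np.sin(yaw),0]);Y=np.array([-X[1],X[0],0])
h=np.array([555.4,58.3,72])+16.5*X
for th in(.3,.4,.5,.6,.7,.8):
    d=-np.cos(th)*X+[0,0,np.sin(th)]; n=np.sin(th)*X+[0,0,np.cos(th)]
    e=h+78*d+2.5*n
    print(th,e,((proj(c,[e-37*Y,e+37*Y])-[130,150])*3).round().tolist())
E
```

```text
[ 0.19 -0.17  1.08] [  2.59  17.   109.14   0.01  53.85  98.87]
0.3 [498.47  64.59  97.44] [[407.0, 372.0], [356.0, 469.0]]
0.4 [501.36  64.27 104.68] [[402.0, 362.0], [351.0, 459.0]]
0.5 [504.95  63.87 111.59] [[396.0, 352.0], [344.0, 448.0]]
0.6 [509.22  63.4  118.11] [[389.0, 342.0], [336.0, 438.0]]
0.7 [514.1   62.86 124.16] [[381.0, 333.0], [326.0, 427.0]]
0.8 [519.57  62.26 129.7 ] [[371.0, 323.0], [316.0, 417.0]]
```

View pics/s2.png

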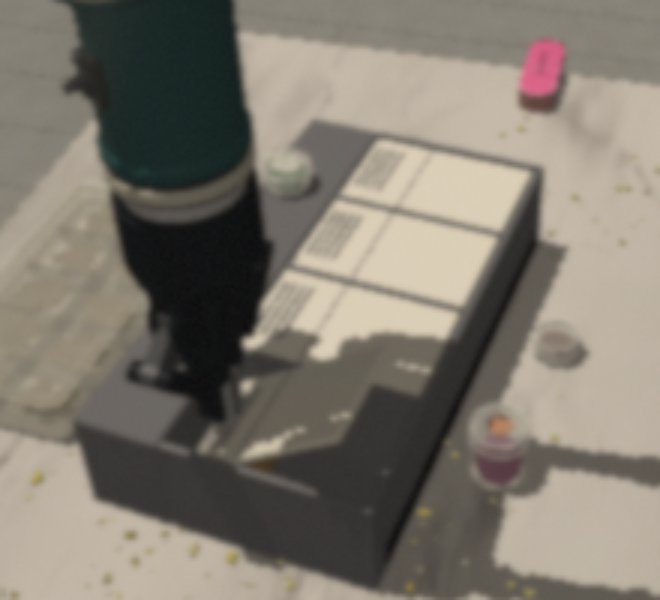

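The side view shows cover 4 raised, its front edge running from (385,350) to (340,440), which is about 0.6 rad. Covers 1–3 and the jars are undisturbed. Next I'll go up, move to the front and tilt the tool.

Request:
arm_command --targets '[[[0, 0, 0], [0, 0, -0.2], 0], [[0, 0, 0], [0, 0, -0.5], 0], [[0, 0, 0], [0, 0, -0.75], 0], [[0, 0, 0], [0, 0, -0.75], 0], [[0, 0, 0], [-0.8, 0, 0], 0], [[0, 0, 0], [-0.85, 0, 0], 0], [[0, 0, 0], [-0.85, 0, 0], 0], [[0, 0, 0], [-0.8, 0, 0], 0], [[0, 10, 0], [0, 0, 0], 0], [[0, 10, 0], [0, 0, 0], 0], [[0, 10, 0], [0, 0, 0], 0], [[0, 0, 0], [0, 0, 0], 0], [[0, 0, 0], [0, 0, 0], 0]]'

```text
t: 9.82
tcp_pos: [440.9, 70.4, 242.4]
tool_rot: [-180.0, -30.0, -6.3]
ft_force: [0.8, 0.4, -0.3]
width: -0.1
finger_force: 0.0
```

```bash
cat >> h.py <<'E'
yaw=np.radians(-6.3);X=np.array([np.cos(yaw),np.sin(yaw),0]);Y=np.array([-X[1],X[0],0])
hinge=np.array([555.4,58.3,72])+16.5*X
def org(p): d=np.array(p)-hinge; return np.array([d@X-10,d@Y,p[2]])
E
python3 - <<'E'
from h import *
s=r.sense();print(s["t"],s["tcp_pos"],org(s["tcp_pos"]),s["tool_rot"],s["q"])
c=cam("side"); cv2.imwrite("pics/s3.png",cv2.resize(c[0][150:350,130:350,::-1],None,fx=3,fy=3))
for th in(.3,.4,.5,.6,.7,.8):
    d=-np.cos(th)*X+[0,0,np.sin(th)]; n=np.sin(th)*X+[0,0,np.cos(th)]
    e=hinge+78*d+2.5*n
    print(th,org(e),((proj(c,[e-37*Y,e+37*Y])-[130,150])*3).round().tolist())
E
```

```text
9.825 [440.9   70.4  242.44] [-141.64   -0.54  242.44] [-179.99  -29.95   -6.28] [ 11.15 -22.48 137.87 -14.48  36.68 116.92]
0.3 [-83.78  -0.    97.44] [[407.0, 372.0], [356.0, 469.0]]
0.4 [-80.87   0.   104.68] [[402.0, 362.0], [351.0, 459.0]]
0.5 [-77.25  -0.   111.59] [[396.0, 352.0], [344.0, 448.0]]
0.6 [-72.96  -0.   118.11] [[389.0, 342.0], [336.0, 438.0]]
0.7 [-68.05  -0.   124.16] [[381.0, 333.0], [326.0, 427.0]]
0.8 [-62.55   0.   129.7 ] [[371.0, 323.0], [316.0, 417.0]]
```

View pics/s3.png

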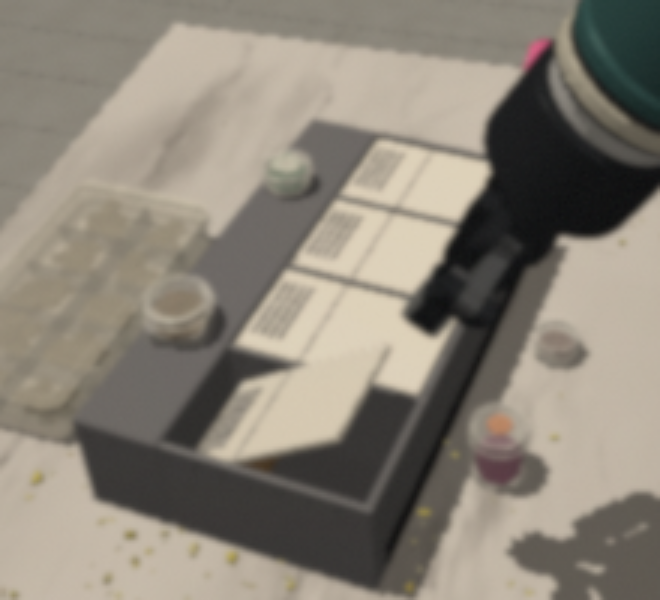

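The view shows the raised edge from (390,345) to (340,440), about 0.58 rad and holding. The fingers are at (430,310), in front of it. I'll descend in front of the edge.

Request:
arm_command --targets '[[[0, 0, 0], [-0.24, 0, 0.416], 0], [[0, 0, 0], [-0.24, 0, 0.416], 0], [[0, 0, 0], [-0.24, 0, 0.416], 0], [[0, 0, 0], [-0.24, 0, 0.416], 0], [[0, 0, 0], [0, 0, 0], 0], [[0, 0, 0], [0, 0, 0], 0]]'

```text
t: 10.62
tcp_pos: [441.9, 70.3, 146.5]
tool_rot: [-180.0, -30.0, -6.3]
ft_force: [0.3, -0.1, 1.5]
width: 0.0
finger_force: 0.0
```

```bash
python3 - <<'E'
from h import *
s=r.sense();print(s["t"],s["tcp_pos"],org(s["tcp_pos"]),s["tool_rot"],s["q"],s["ft_force"])
E
```

```text
10.625 [441.91  70.32 146.52] [-140.63   -0.5   146.52] [-179.99  -30.04   -6.32] [ 11.14 -13.15 143.24 -22.92  22.64 126.54] [ 0.34 -0.09  1.46]
```

Request:
arm_command --targets '[[[0, 0, 0], [0.2, 0, 0], 0], [[0, 0, 0], [0.2, 0, 0], 0], [[0, 0, 0], [0.1, 0, 0], 0], [[0, 0, 0], [0, 0, 0], 0]]'

```text
t: 11.12
tcp_pos: [462.7, 67.9, 158.7]
tool_rot: [-180.0, -30.1, -6.3]
ft_force: [0.3, -0.8, -0.5]
width: 0.0
finger_force: 0.0
```

```bash
python3 - <<'E'
from h import *
s=r.sense();p=org(s["tcp_pos"]);print(p,s["ft_force"])
th=np.r_[np.arange(.6,1.66,.05)]
ph=np.radians(np.interp(th,[.6,.8,1.6],[30,30,8]))
cur=np.array([p[0],p[2]]);a=np.radians(30)
for t,f in zip(th,ph):
    e=np.array([-10,72])+78*np.array([-np.cos(t),np.sin(t)])-2.5*np.array([np.sin(t),np.cos(t)])
    tz=np.array([np.sin(f),-np.cos(f)]);tx=np.array([np.cos(f),np.sin(f)])
    T=e-61*tz-11*tx; d=T-cur
    az=np.array([np.sin(a),-np.cos(a)]);ax=np.array([np.cos(a),np.sin(a)])
    print(round(t,2),T,"ry %.2f tx %.3f tz %.3f"%(np.degrees(f-a),d@ax/50,d@az/50)); cur=T;a=f
E
```

```text
[-119.68   -0.59  158.69] [ 0.33 -0.82 -0.47]
0.6 [-115.81  161.31] ry 0.00 tx 0.093 tz -0.007
0.65 [-113.63  164.54] ry 0.00 tx 0.070 tz -0.034
0.7 [-111.29  167.66] ry 0.00 tx 0.072 tz -0.031
0.75 [-108.8   170.67] ry 0.00 tx 0.073 tz -0.027
0.8 [-106.16  173.54] ry 0.00 tx 0.074 tz -0.023
0.85 [-102.24  177.22] ry -1.38 tx 0.105 tz -0.025
0.9 [-98.15 180.74] ry -1.38 tx 0.105 tz -0.023
0.95 [-93.92 184.08] ry -1.38 tx 0.106 tz -0.021
1.0 [-89.55 187.23] ry -1.38 tx 0.106 tz -0.019
1.05 [-85.05 190.19] ry -1.37 tx 0.106 tz -0.017
1.1 [-80.43 192.96] ry -1.38 tx 0.107 tz -0.015
1.15 [-75.69 195.53] ry -1.37 tx 0.107 tz -0.013
1.2 [-70.85 197.89] ry -1.38 tx 0.107 tz -0.011
1.25 [-65.92 200.04] ry -1.37 tx 0.107 tz -0.009
1.3 [-60.9  201.97] ry -1.38 tx 0.107 tz -0.007
1.35 [-55.81 203.69] ry -1.37 tx 0.107 tz -0.004
1.4 [-50.66 205.19] ry -1.38 tx 0.107 tz -0.002
1.45 [-45.45 206.46] ry -1.37 tx 0.107 tz -0.000
1.5 [-40.2  207.51] ry -1.38 tx 0.107 tz 0.002
1.55 [-34.91 208.32] ry -1.37 tx 0.107 tz 0.004
1.6 [-29.6  208.92] ry -1.37 tx 0.107 tz 0.006
1.65 [-25.7  208.83] ry 0.00 tx 0.077 tz 0.013
```

Request:
arm_command --targets '[[[0, 0, 0], [0.09, 0, 0], 0], [[0, 0, 0], [0.07, 0, -0.034], 0], [[0, 0, 0], [0.072, 0, -0.031], 0], [[0, 0, 0], [0.073, 0, -0.027], 0], [[0, 0, 0], [0.074, 0, -0.023], 0]]'

```text
t: 11.75
tcp_pos: [475.3, 66.4, 172.3]
tool_rot: [180.0, -30.0, -6.3]
ft_force: [-1.5, -0.2, -0.8]
width: -0.2
finger_force: 0.6
```

Request:
arm_command --targets '[[[0, -1.4, 0], [0.105, 0, -0.025], 0], [[0, -1.4, 0], [0.105, 0, -0.023], 0], [[0, -1.4, 0], [0.105, 0, -0.021], 0], [[0, -1.4, 0], [0.105, 0, -0.019], 0], [[0, -1.4, 0], [0.106, 0, -0.017], 0], [[0, -1.4, 0], [0.107, 0, -0.015], 0], [[0, 0, 0], [0, 0, 0], 0]]'

```text
t: 12.62
tcp_pos: [502.0, 63.6, 192.5]
tool_rot: [-180.0, -21.7, -6.3]
ft_force: [-0.4, 0.2, 0.5]
width: 0.0
finger_force: 0.0
```

```bash
python3 - <<'E'
from h import *
s=r.sense();print(org(s["tcp_pos"]),s["tool_rot"],s["ft_force"])
c=cam("side"); cv2.imwrite("pics/s4.png",cv2.resize(c[0][150:350,130:350,::-1],None,fx=3,fy=3))
for th in(.6,.8,1,1.1,1.2,1.4,1.6):
    d=-np.cos(th)*X+[0,0,np.sin(th)]; n=np.sin(th)*X+[0,0,np.cos(th)]
    e=hinge+78*d+2.5*n
    print(th,((proj(c,[e-37*Y,e+37*Y])-[130,150])*3).round().tolist())
E
```

```text
[-80.17  -0.58 192.48] [-179.98  -21.67   -6.31] [-0.39  0.22  0.48]
0.6 [[389.0, 342.0], [336.0, 438.0]]
0.8 [[371.0, 323.0], [316.0, 417.0]]
1 [[350.0, 306.0], [293.0, 399.0]]
1.1 [[339.0, 298.0], [280.0, 391.0]]
1.2 [[327.0, 291.0], [267.0, 383.0]]
1.4 [[302.0, 280.0], [240.0, 371.0]]
1.6 [[277.0, 273.0], [213.0, 362.0]]
```

View pics/s4.png

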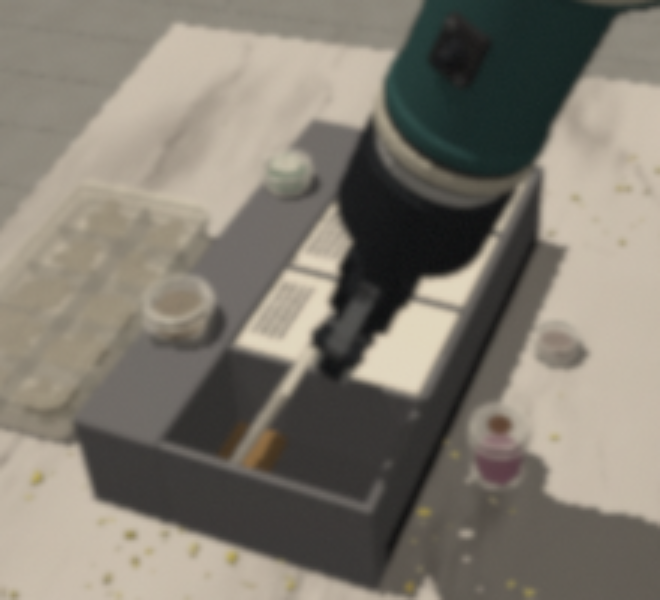

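The cover is seen almost edge-on from (235,460) to (315,350), about 1.1 rad, with the fingers in front of its edge. I'll continue along the arc.

Request:
arm_command --targets '[[[0, -1.4, 0], [0.107, 0, -0.013], 0], [[0, -1.4, 0], [0.107, 0, -0.011], 0], [[0, -1.4, 0], [0.107, 0, -0.009], 0], [[0, -1.4, 0], [0.107, 0, -0.007], 0], [[0, -1.4, 0], [0.107, 0, -0.004], 0], [[0, -1.4, 0], [0.107, 0, -0.002], 0], [[0, -1.4, 0], [0.107, 0, 0], 0], [[0, -1.4, 0], [0.107, 0, 0.002], 0], [[0, -1.4, 0], [0.107, 0, 0.004], 0], [[0, -1.4, 0], [0.107, 0, 0.006], 0], [[0, 0, 0], [0.077, 0, 0.013], 0], [[0, 0, 0], [0, 0, 0], 0]]'

```text
t: 14.18
tcp_pos: [555.6, 57.6, 207.2]
tool_rot: [180.0, -7.6, -6.3]
ft_force: [-0.2, 0.4, 0.1]
width: -0.0
finger_force: 0.0
```

Request:
arm_command --targets '[[[0, 0, 0], [-0.1, 0, 0], 0], [[0, 0, 0], [-0.4, 0, 0], 0], [[0, 0, 0], [-0.8, 0, 0], 0], [[0, 0, 0], [-0.8, 0, -0.3], 0], [[0, 0, 0], [0, 0, -0.8], 0], [[0, 0, 0], [0, 0, -0.8], 0], [[0, 0, 0], [0, 0, 0], 0], [[0, 0, 0], [0, 0, 0], 0]]'

```text
t: 15.18
tcp_pos: [438.6, 70.4, 287.1]
tool_rot: [180.0, -7.6, -6.3]
ft_force: [-1.0, -0.5, 0.3]
width: -0.3
finger_force: 0.0
```

```bash
python3 - <<'E'
from h import *
s=r.sense();print(org(s["tcp_pos"]),s["ft_force"])
c=cam("side"); cv2.imwrite("pics/s5.png",cv2.resize(c[0][150:350,130:350,::-1],None,fx=3,fy=3))
for th in(1.1,1.2,1.3,1.4,1.5,1.6,1.7):
    d=-np.cos(th)*X+[0,0,np.sin(th)]; n=np.sin(th)*X+[0,0,np.cos(th)]
    e=hinge+78*d+2.5*n
    print(th,((proj(c,[e-37*Y,e+37*Y])-[130,150])*3).round().tolist())
E
```

```text
[-143.91   -0.77  287.06] [-1.04 -0.52  0.28]
1.1 [[339.0, 298.0], [280.0, 391.0]]
1.2 [[327.0, 291.0], [267.0, 383.0]]
1.3 [[315.0, 285.0], [254.0, 376.0]]
1.4 [[302.0, 280.0], [240.0, 371.0]]
1.5 [[289.0, 276.0], [227.0, 366.0]]
1.6 [[277.0, 273.0], [213.0, 362.0]]
1.7 [[265.0, 271.0], [201.0, 360.0]]
```

View pics/s5.png

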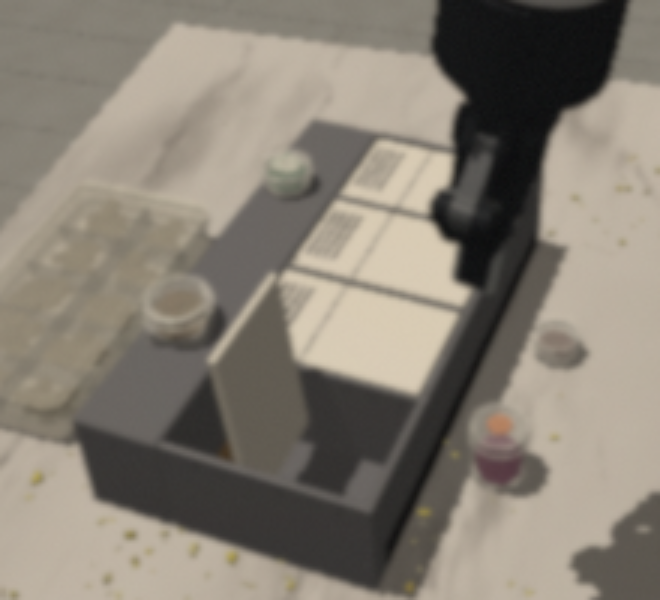

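The cover stands upright, its top edge from (277,273) to (213,362), about 1.6 rad. The other covers are closed, the jars have not moved and the gripper is clear.

```bash
python3 -c "
from cell import r
print(r.close_job())"
```

```text
the job is handed in; nothing more can be done
None
```

Cover 4 was the one that rocks: I tipped it from its ribbed end and pushed its front edge back until it stood by itself at about 1.6 rad; the last picture shows the other three covers closed, the jars unmoved and the arm clear, and the job is handed in with no verdict returned.

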